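# Register a carving blank against the bench stops

## Robot

A 6-joint arm with a two-finger parallel gripper is mounted at the origin on the work surface. World frame = base frame: x ahead of the robot, y to its left, z up, the work surface at z = 0. Lengths are in mm, angles in rad, forces in N, time in s.
With the tool pointing down it reaches from about 275 to 750 mm from the base axis. Payload 10.2 kg.
Tool frame: the origin (TCP) lies between the finger pads; the fingertips stand 8 mm ahead of it and the grasp point (between the pads) lies 11 mm behind it; z points along the fingers, y is the line along which they close (so a half turn about z gives the same grasp; the last joint's range is limited). The gripper opens to 85 mm and grips with 20 to 120 N. Pads are 22 mm wide; open, the fingers measure 114 mm over their backs; the gripper's body (76 mm by 85 mm) begins 54 mm behind the grasp point. The pads swing forward as they close: fully open they stand 13 mm farther back than shut.
Start: joints at [0.924, 0.313, 1.498, -0, 1.331, -0.223], TCP at [215.907, 478.555, 239.294] pointing down, gripper open.
Joint ranges: [-2.94, 2.94], [-0.97, 2.17], [0.19, 2.56], [-1.23, 4.37], [0.02, 3.11], [-2.88, 2.88]. Speed limits (rad/s): [2.39, 2.39, 3.01, 3.14, 3.14, 3.14].

## Interface

Orientations are given as a unit quaternion [w, x, y, z].
In Python, from rig import * gives the robot as it stands.
- The arm moves only by the shell command python3 -m handwheel 'ROWS' [FORCE]. ROWS is JSON, a list that holds one entry, the list of rows, each a list of 7 numbers: the shift along the world's x, y, z in mm, then the turn, a rotation vector about the world's x, y, z in degrees, then the opening, from -1 (shut) to 1 (fully open). A call has 1 to 8 rows; each row shifts and turns the commanded pose from where the row before left it; what a row does not reach is not made up. A row lasts 1/8 s, in which the tool goes at most 62.5 mm and 10.7 degrees, less where a joint would pass 70% of its speed; a pose out of reach is approached as far as the arm can. A call is refused whole if a number of a shift passes 62.5 or a number of a turn 10.7, either way. A call with a gripper value outside its range is refused whole. The fingers move at their own pace and stop on an object; FORCE is the grip in N (left out, the last holds). Time passes only in rows, so rows that do not move let the fingers close. It gives the time, the measured TCP pose, the force, the opening and the grip force at its end, in the units of the state.
- sense(): the state, without advancing time (a new reading comes with each control period).
- capture(name): name is "scene" or "top" or "wrist"; returns a dict with "image" (384x512x3 uint8, red, green, blue), "fx", "fy", "cx", "cy" (pixels), "dist_coeffs" ([k1, k2, p1, p2, k3] as OpenCV has them; the pictures are not rectified), "rvec" (rotation vector, rad) and "tvec" (3), from world to camera coordinates, as OpenCV has them; the wrist camera has in their place "hand_eye" (4x4, takes a point from camera to tool coordinates, whose origin is the TCP and whose axes are the flange's). Camera axes: x right, y down, z forward; pixel columns grow to the right and rows downward; lengths in mm; the calibration is good to about 2 mm. A picture is of the moment at which its call begins: read the wrist's pose just before it. There is no depth.
- finish_job(): hands the job in; it is judged then, once.
The state is a dict: "time_s": time; "joints": joint angles; "dq": joint speeds; "tau": joint torques, N m; "eef_pos": TCP position; "ee_rot": TCP orientation; "force": force on the tool from outside, world axes, zero at the start; "wrist_torque": the same for the moment, N m; "grip_width": opening from 0.0 (shut) to 1.0 (fully open); "grip_force": force on a finger pad.
Only numpy, scipy, OpenCV 4.12 (cv2) and the standard library are available. Lean on these libraries where they do the work, as an engineer would, in place of code of your own. Each camera call takes 0.05 s, during which the arm holds its last target. There are 200 camera calls.

## Task

The gouge lying on the carving board is in the way: first lay it flat in the empty tool tray, setting it down rather than dropping it. Then slide the leaf-carved blank along the board, without lifting it off, until it sits snug in the corner of the two stops, one long side flush along the fence and one end against the end stop, and let go of it. Leave the mallet and the small offcut where they are.

Things in the scene. Friction and masses are not known exactly. Their poses are not given: they have to be found in the camera images.
- board: Fixed plywood carving board, 260 mm (x) by 360 mm (y), 20 mm thick, turned a little. Its edges are at x = -120 and +140, y = -180 and +180 mm; underside at z = 0, top at z = 20 mm. Along its far edge (+x) runs the fence, a dark wooden strip 25 mm wide standing 22 mm above the board's top; the fence's straight face is at x = 115 mm and looks to -x.
- end_stop: Fixed dark wooden block 95 mm (x) by 24 mm (y) by 22 mm high on the board, square to the fence and touching it, at the board's +y side; where along the fence it is set differs. Origin: on the board's top, at the middle of the block's face that looks to -y (towards the blank); the block lies at y = 0 to +24 mm. Its axes are parallel to the board's.
- blank: Loose block of pale wood, 60 mm (x) by 150 mm (y, its length) by 40 mm high, with a leaf pattern carved on its top; lies on the board. Origin: centre of its underside. About 0.18 kg.
- gouge: Loose gouge (carving tool) 190 mm long, lying on the board between the blank and the fence. Origin: underside, middle of its length; x points along it from handle to steel tip. Wooden handle, 26 mm wide and high: x = -95 to +20 mm; thin steel blade: +20 to +95 mm, 16 mm wide at the tip, its middle 13 mm up. Centre of mass near x = -20 mm. About 0.13 kg.
- tray: Fixed empty open tool tray of dark wood, 270 mm (x) by 130 mm (y) by 28 mm high, walls and floor 5 mm thick, on the bench to the left or to the right of the board. Origin: centre of its underside.
- mallet: Bystander: loose mallet lying on the bench beside the board, on the side where the tray is not. Black head 70 mm across, 110 mm long along y; wooden handle 29 mm thick to x = -230 mm. Origin: under the middle of the head.
- offcut: Bystander: loose plain offcut of pale wood, 40 mm (x) by 60 mm (y) by 25 mm high, on the board's near left corner. Origin: centre of its underside.
Things that resemble listed ones, but are neither listed nor needed, are in the scene too. Leave any purple look-alike of the gouge alone.

How it is judged (in metres and radians):
On the way, in this order (a step that is already met when the one before it is completed fails the run):
1. the gouge lies in the tool tray, released (x of gouge in the frame of tray between -0.06 and 0.06 m and y of gouge in the frame of tray between -0.06 and 0.06 m and z of gouge in the frame of tray below 0.016 m and angle between gouge's own x axis and vertical between 1.4708 and 1.6708 rad and linear speed of gouge below 0.02 m/s and contact force between the fingers and gouge below 0.1 N), for 0.2 s.
2. the blank sits against both the fence and the end stop (x of blank in the frame of board between 0.0825 and 0.088 m and y of blank in the frame of end_stop between -0.0775 and -0.072 m and angle between the y axis of blank and the y axis of board, either way round below 0.02 rad and z of blank in the frame of board between 0.016 and 0.024 m), for 0.2 s.
At the end, for the whole second after the job is handed in: The blank lies on the board with a long side within 2.5 mm of the fence and an end within 2.5 mm of the end stop, parallel to the fence within 0.02 rad, released and still; the gouge lies flat on the tray's floor, released and still (all of step 1 and all of step 2 and linear speed of blank below 0.01 m/s and contact force between the fingers and blank below 0.1 N); the robot touches nothing.
It fails at once if a bystander is moved more than 30 mm (distance of any of mallet, offcut from where it was at the start of the episode above 0.03 m).
It fails at once if the gouge is dropped (falls out of the fingers from more than about 40 mm) (linear speed of gouge above 0.9 m/s and contact force between the fingers and gouge below 0.1 N).
It fails at once if the blank is lifted more than 20 mm off the board (z of blank in the frame of board above 0.04 m).
It also fails if it takes over 67 s, if anything falls off the work surface, if the arm or the gripper's body presses on something with over 40 N, if the wrist force passes 120 N, or if a joint passes its speed limit or range.

## Working session

There is one attempt and no reset: what is moved stays moved. The work goes in short steps, Python scripts to look and compute and a shell command to move; the robot and the scene stay as the last step left them, time stands still between calls to the robot, and variables do not carry over. Pictures are saved under pics/ and viewed, at most 10 in all, crops included, and the job is handed in when it is done.

```bash
mkdir -p pics; python3 - <<'E'
from rig import *
import cv2,pickle
s=sense();print(s)
for n in ["top","scene"]:
    c=capture(n);pickle.dump(c,open(f"pics/{n}0.pkl","wb"))
    cv2.imwrite(f"pics/{n}0.png",cv2.resize(c["image"][:,:,::-1],(768,576)) if 1 else 0)
    print({k:v for k,v in c.items() if k!="image"})
E
```

```text
{'time_s': 0.0, 'joints': array([ 9.23576974e-01,  3.13471726e-01,  1.49843562e+00, -2.34707654e-06,
        1.33100787e+00, -2.23415266e-01]), 'dq': array([-8.73222837e-04,  7.02692511e-04, -1.32687604e-04,  6.82845256e-05,
       -1.82604429e-03, -1.19790098e-03]), 'tau': array([ 2.39115097e-04, -4.12262857e+01, -2.59746569e+01, -2.10479520e-04,
        4.18774463e-03, -1.16462087e-05]), 'eef_pos': array([215.76209964, 478.3428016 , 238.7245044 ]), 'ee_rot': array([-2.77828394e-04,  2.10319460e-01,  9.77632491e-01, -6.00090058e-04]), 'force': array([0.0374354, 0.7627417, 0.2184818]), 'wrist_torque': array([-0.0441728 , -0.01292882, -0.02627522]), 'grip_force': 0.0, 'grip_width': 1.0009826366372965}
{'fx': 488.7280077596323, 'fy': 488.7280077596323, 'cx': 256.7805080567945, 'cy': 189.73058425504544, 'dist_coeffs': array([-0.17946215,  0.        ,  0.        ,  0.        ,  0.        ]), 'rvec': array([ 2.13085881, -2.14176865,  0.18998734]), 'tvec': array([ -66.64875199,  558.38760301, 1536.49803605])}
{'fx': 484.99092661345907, 'fy': 484.99092661345907, 'cx': 260.77722942543807, 'cy': 190.39234638961486, 'dist_coeffs': array([0.03313075, 0.        , 0.        , 0.        , 0.        ]), 'rvec': array([ 0.85581936,  2.37965905, -1.2763213 ]), 'tvec': array([ 466.97579065, -116.04988225, 1578.03802893])}
```

View pics/top0.png

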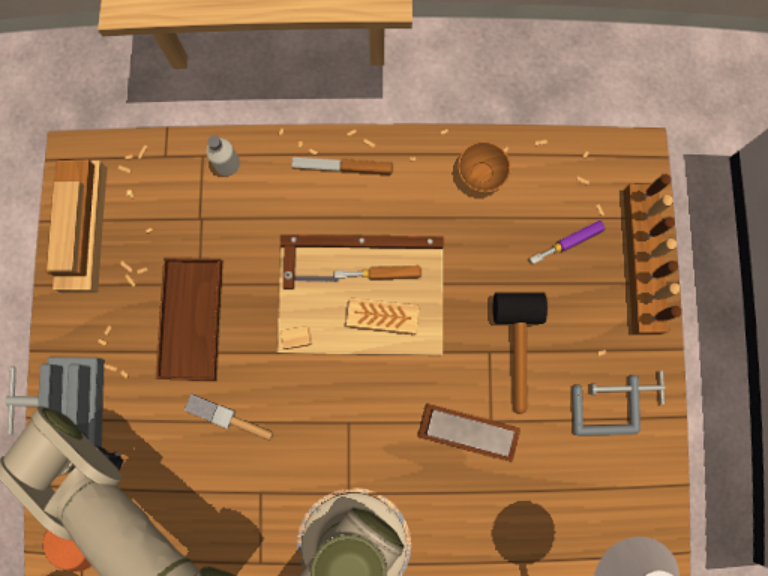

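View pics/scene0.png

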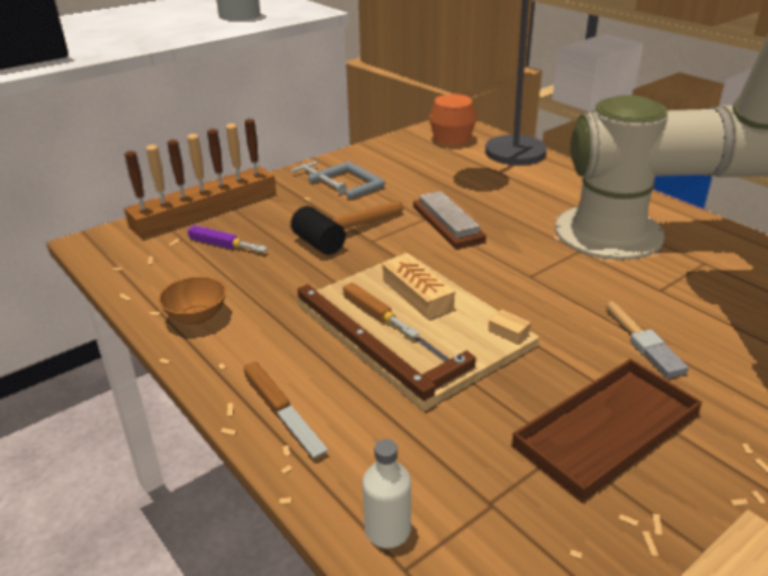

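The top view (768×576) shows the board at (280–443, 236–354) with the fence along its top edge and the end stop at (289,265). The gouge runs from its handle end at (421,271) to its tip at (335,274). The blank is at (382,316), the offcut at (295,337), the tray on the left at (190,320) and the mallet on the right. A thin grey thing lies from (335,277) to (296,277), so I'll zoom in on it.

```bash
cat > h.py <<'E'
from rig import *
import cv2,pickle,numpy as np
from scipy.spatial.transform import Rotation as R
def ext(c,s=None):
    if "rvec" in c:
        M=cv2.Rodrigues(c["rvec"])[0]; return M.T, -M.T@c["tvec"]
    q=s["ee_rot"]; Rt=R.from_quat([q[1],q[2],q[3],q[0]]).as_matrix()
    H=np.array(c["hand_eye"]); return Rt@H[:3,:3], Rt@H[:3,3]+s["eef_pos"]
def K(c): return np.array([[c["fx"],0,c["cx"]],[0,c["fy"],c["cy"]],[0,0,1.]])
def ray(c,px,z,s=None):
    A,o=ext(c,s); p=cv2.undistortPoints(np.array(px,float).reshape(-1,1,2),K(c),c["dist_coeffs"])[:,0]
    d=np.c_[p,np.ones(len(p))]@A.T
    return o+d*((z-o[2])/d[:,2])[:,None]
def proj(c,P,s=None):
    A,o=ext(c,s); return cv2.projectPoints((np.array(P,float)-o)@A,np.zeros(3),np.zeros(3),K(c),c["dist_coeffs"])[0][:,0]
E
python3 - <<'E'
from h import *
c=pickle.load(open("pics/top0.pkl","rb"))
cv2.imwrite("pics/crop1.png",cv2.resize(c["image"][145:265,95:305,::-1],None,fx=3.8,fy=3.8,interpolation=cv2.INTER_CUBIC)[:600])
f=2/3
for n,p,z in [("board",[(280,236),(443,236),(443,354),(278,354)],20),("gouge",[(421,271),(335,274)],33),("blank",[(382,316)],60),("tray",[(163,259),(221,261),(216,380),(158,378)],28)]:
    print(n,ray(c,np.array(p)*f,z).round(0).tolist())
E
```

```text
board [[674.0, 164.0, 20.0], [672.0, -199.0, 20.0], [409.0, -194.0, 20.0], [411.0, 164.0, 20.0]]
gouge [[590.0, -148.0, 33.0], [585.0, 40.0, 33.0]]
blank [[488.0, -62.0, 60.0]]
tray [[622.0, 427.0, 28.0], [616.0, 294.0, 28.0], [354.0, 298.0, 28.0], [357.0, 427.0, 28.0]]
```

View pics/crop1.png

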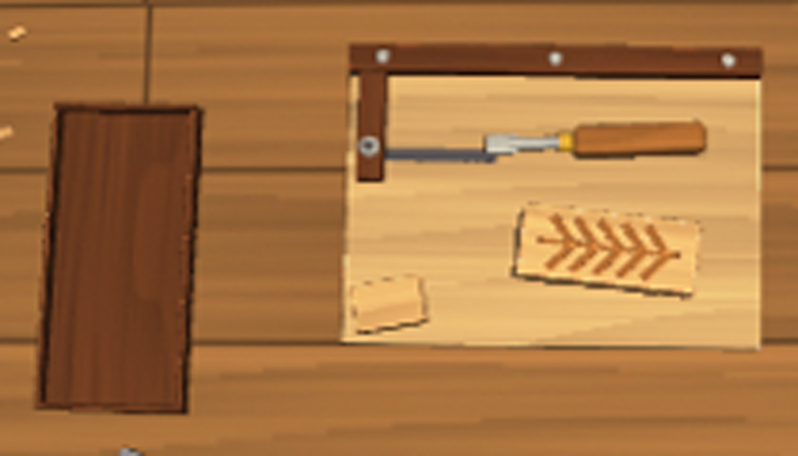

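The gouge, blank, end stop and tray all measure at sensible sizes, and the grey strip lies between the end stop and the gouge tip. Next I'll move the wrist camera over the board.

```bash
python3 -m handwheel '[[[29,-45,5,0,0,-10.5,1],[29,-45,5,0,0,-10.5,1],[29,-45,5,0,0,-10.5,1],[29,-45,5,0,0,-10.5,1],[29,-45,5,0,0,-10.5,1],[29,-45,5,0,0,-10.5,1],[29,-45,5,0,0,0,1],[29,-45,5,0,0,0,1]]]' 30
python3 -m handwheel '[[[29,-45,5,0,0,0,1],[29,-45,5,0,0,0,1],[25,-45,5,0,0,0,1],[20,-45,5,0,0,0,1],[0,0,0,0,0,0,1],[0,0,0,0,0,0,1]]]'
python3 - <<'E'
from h import *
s=sense();c=capture("wrist");pickle.dump((c,s),open("pics/w1.pkl","wb"))
print(s["eef_pos"],s["ee_rot"],np.array(c["hand_eye"]).round(2),c["fx"])
cv2.imwrite("pics/w1.png",cv2.resize(c["image"][:,:,::-1],(768,576)))
E
```

```text
time_s: 1.1
eef_pos: [448.5, 116.9, 279.3]
ee_rot: [-0.0, 0.69, 0.724, -0.0]
force: [0.6, -0.1, -0.5]
grip_width: 0.997
grip_force: 0.0
time_s: 1.85
eef_pos: [550.7, -61.1, 298.9]
ee_rot: [-0.001, 0.69, 0.724, -0.0]
force: [-0.4, 0.4, -0.4]
grip_width: 0.999
grip_force: 0.0
[550.65156547 -61.05652464 298.89167399] [-5.19966137e-04  6.90122281e-01  7.23692582e-01 -1.16903573e-04] [[   0.     -0.95   -0.32   84.32]
 [   1.     -0.      0.     -0.16]
 [  -0.     -0.32    0.95 -133.98]
 [   0.      0.      0.      1.  ]] 309.14706696362157
```

View pics/w1.png

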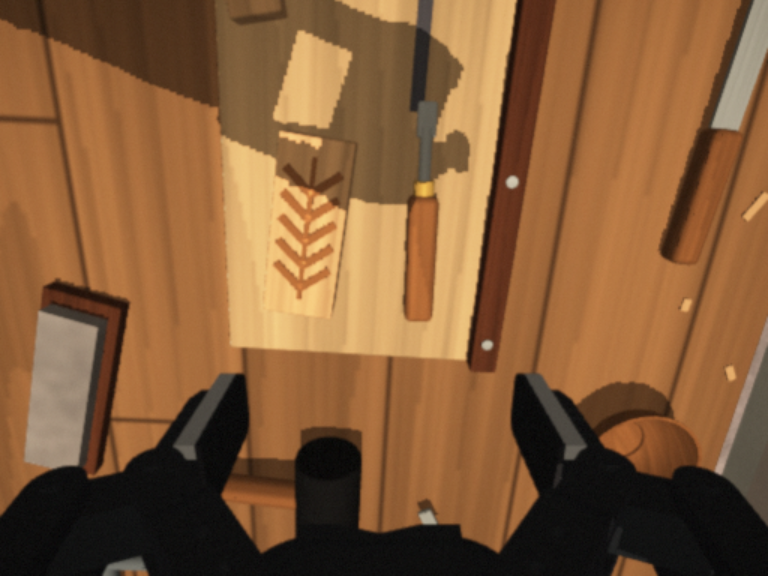

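The wrist view shows the gouge with its handle at (422,258), yellow ferrule at (425,189) and tip at (428,103). The blank's top is at (310,225), the fence face edge runs from (515,0) to (470,358), and the grey strip is a flat mark or shadow. I'll measure from masks.

```bash
python3 - <<'E'
from h import *
c,s=pickle.load(open("pics/w1.pkl","rb"));im=c["image"]
hsv=cv2.cvtColor(im,cv2.COLOR_RGB2HSV)
m=np.zeros(im.shape[:2],np.uint8);m[120:225,262:302]=1
for n,(u,v) in dict(handle=(281,170),board=(255,200),boardshadow=(260,115),fence=(335,150),blank=(185,150),groove=(281,40)).items(): print(n,hsv[v,u])
mm=((hsv[...,0]<16)&(hsv[...,1]>140)&(m>0)).astype(np.uint8)
cnt=max(cv2.findContours(mm,0,1)[0],key=cv2.contourArea)
r=cv2.minAreaRect(cnt);print(r)
b=ray(c,cv2.boxPoints(r),33,s)[:,:2];print(b.round(1).tolist())
print("sides",np.linalg.norm(b-np.roll(b,-1,0),axis=1).round(1))
f=2/3
tip=ray(c,np.array([[428,103]])*f,33,s)[0,:2]; print("tip",tip)
e=[ray(c,np.array([p])*f,20,s)[0] for p in [(515,0),(470,358)]];print("fence foot",e)
bk=ray(c,np.array([(263,310),(331,318),(355,143),(281,130)])*f,60,s)[:,:2];print("blank",bk.round(1).tolist(),np.linalg.norm(bk-np.roll(bk,-1,0),axis=1).round(1))
bd=ray(c,np.array([(231,346),(468,360)])*f,20,s);print("board near edge corners",bd)
E
```

```text
handle [ 13 182 165]
board [ 17 128 225]
boardshadow [ 15 135 119]
fence [ 10 186 103]
blank [ 18 124 242]
groove [ 8 25 41]
((280.117431640625, 171.94683837890625), (21.215084075927734, 84.59131622314453), 2.2025980949401855)
[[576.1, -150.9], [572.8, -32.8], [600.1, -32.6], [606.0, -150.7]]
sides [118.1  27.3 118.3  29.9]
tip [585.08720201  40.53102913]
fence foot [array([647.99161666, 119.14472842,  20.        ]), array([ 647.49975878, -193.66493143,   20.        ])]
blank [[453.1, -134.7], [512.2, -139.5], [528.6, 7.9], [471.8, 14.8]] [ 59.2 148.3  57.2 150.7]
board near edge corners [[ 410.21157621 -191.66213381   20.        ]
 [ 645.75223799 -195.9865391    20.        ]]
```

```bash
python3 -m handwheel '[[[10,-4,-35,0,0,-1,0.2],[10,-4,-45,0,0,0,0.2],[10,-4,-45,0,0,0,0.2],[8,-2,-45,0,0,0,0.2],[0,0,-40,0,0,0,0.2],[0,0,-25,0,0,0,0.2],[0,0,-20,0,0,0,0.2],[0,0,-14,0,0,0,0.2]]]' 40
python3 -m handwheel '[[[0,0,0,0,0,0,0.2],[0,0,0,0,0,0,-1],[0,0,0,0,0,0,-1],[0,0,0,0,0,0,-1],[0,0,0,0,0,0,-1]]]'
```

```text
time_s: 2.9
eef_pos: [588.6, -74.3, 29.7]
ee_rot: [-0.0, 0.696, 0.718, -0.0]
force: [0.0, -0.1, 0.2]
grip_width: 0.6
grip_force: 0.0
time_s: 3.52
eef_pos: [589.5, -75.5, 31.4]
ee_rot: [0.001, 0.696, 0.718, 0.0]
force: [-0.6, 0.4, 6.3]
grip_width: 0.291
grip_force: 41.2
```

```bash
python3 -m handwheel '[[[0,0,15,0,0,0,-1],[0,0,35,0,0,0,-1],[0,0,40,0,0,0,-1],[0,5,30,0,0,0,-1],[-7,26,0,0,0,6,-1],[-7,36,0,0,0,8,-1],[-7,40,0,0,0,8,-1],[-7,40,0,0,0,8,-1]]]' 60
python3 -m handwheel '[[[-8,42,0,0,0,9,-1],[-8,42,0,0,0,9,-1],[-8,42,0,0,0,9,-1],[-8,42,0,0,0,9,-1],[-8,42,0,0,0,9,-1],[-8,42,0,0,0,8,-1],[-6,36,0,0,0,7,-1],[0,0,0,0,0,0,-1]]]'
python3 - <<'E'
from h import *
s=sense();c=capture("top");c2=capture("wrist");pickle.dump((c,c2,s),open("pics/t1.pkl","wb"))
a=cv2.resize(c["image"][125:275,80:320,::-1],(760,475),interpolation=cv2.INTER_CUBIC)
cv2.imwrite("pics/t1.png",a)
E
```

```text
time_s: 4.53
eef_pos: [560.5, 72.7, 151.1]
ee_rot: [0.0, 0.485, 0.874, 0.0]
force: [-0.8, 0.8, -1.8]
grip_width: 0.29
grip_force: 59.3
time_s: 5.52
eef_pos: [506.0, 361.5, 150.8]
ee_rot: [0.0, -0.017, 1.0, 0.0]
force: [-0.0, -0.3, -0.7]
grip_width: 0.288
grip_force: 59.3
```

View pics/t1.png

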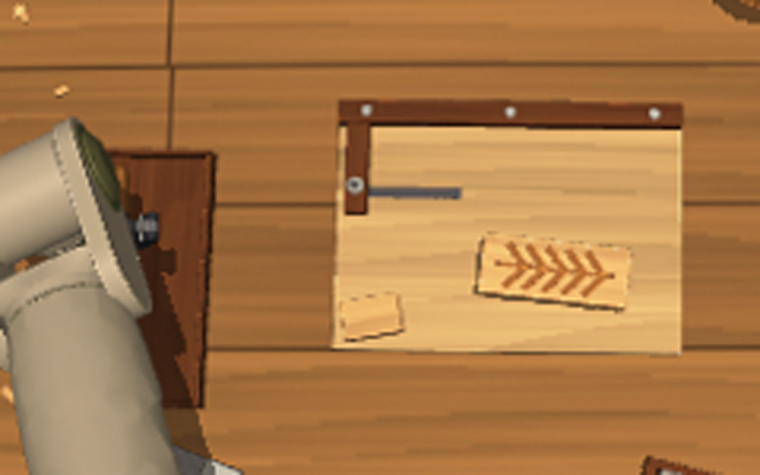

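The gouge is in the gripper above the tray, and the end stop and grey mark on the board are now clear. Next is lowering the gouge.

```bash
python3 -m handwheel '[[[0,0,-25,0,0,0,-1],[0,0,-35,0,0,0,-1],[0,0,-35,0,0,0,-1],[0,0,-18,0,0,0,-1],[0,0,-8,0,0,0,-1],[0,0,-6,0,0,0,-1],[0,0,-4,0,0,0,-1],[0,0,-2,0,0,0,-1]]]'
python3 -m handwheel '[[[0,0,-1,0,0,0,-1],[0,0,0,0,0,0,-1]]]'
```

```text
time_s: 6.62
eef_pos: [507.1, 359.7, 17.6]
ee_rot: [0.0, -0.015, 1.0, 0.0]
force: [-0.6, -0.2, -0.6]
grip_width: 0.289
grip_force: 59.3
time_s: 6.88
eef_pos: [507.0, 359.6, 16.5]
ee_rot: [0.0, -0.015, 1.0, 0.0]
force: [-0.2, -0.7, -0.3]
grip_width: 0.29
grip_force: 59.4
```

```bash
python3 -m handwheel '[[[0,0,-1,0,0,0,-1],[0,0,-0.5,0,0,0,-1]]]'; python3 -m handwheel '[[[0,0,0,0,0,0,-0.1],[0,0,0,0,0,0,0.2],[0,0,0,0,0,0,0.2],[0,0,20,0,0,0,0.2],[0,0,40,0,0,0,0.2],[0,0,50,0,0,0,0.2],[0,0,50,0,0,0,0.2],[0,0,50,0,0,0,0.2]]]'
python3 - <<'E'
from h import *
s=sense();c=capture("wrist");pickle.dump((c,s),open("pics/w2.pkl","wb"))
print(s["joints"])
cv2.imwrite("pics/w2.png",cv2.resize(c["image"][:,:,::-1],(640,480)))
E
```

```text
time_s: 7.12
eef_pos: [507.0, 359.7, 16.5]
ee_rot: [0.0, -0.015, 1.0, 0.0]
force: [-6.6, -3.9, 16.3]
grip_width: 0.296
grip_force: 61.5
time_s: 8.12
eef_pos: [506.6, 359.5, 228.1]
ee_rot: [0.001, -0.015, 1.0, 0.0]
force: [0.2, 0.8, 0.3]
grip_width: 0.601
grip_force: 0.0
[ 4.28749328e-01  5.35619366e-01  1.19900395e+00  1.59727911e-05
  1.40530306e+00 -1.17205857e+00]
```

View pics/w2.png

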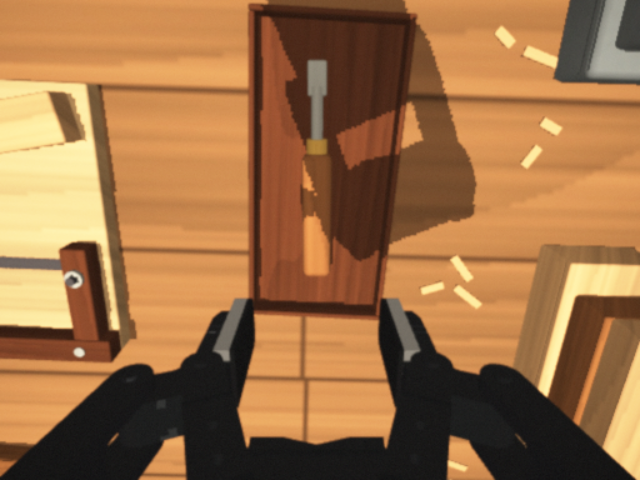

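The gouge lies flat in the middle of the tray (handle at (316,210), tip at (317,65)). Next I'll measure the fence, the end stop face and the blank accurately.

```bash
python3 - <<'E'
from h import *
c,s=pickle.load(open("pics/w1.pkl","rb"));im=c["image"]
hsv=cv2.cvtColor(im,cv2.COLOR_RGB2HSV).astype(int)
# fence foot: leftmost dark fence pixel per row
pts=[]
for v in range(120,225,4):
    row=hsv[v,290:360]; i=np.where((row[:,1]>165)&(row[:,2]<125))[0]
    if len(i): pts.append((290+i[0],v))
P=ray(c,pts,20,s); k=np.polyfit(P[:,1],P[:,0],1); r=P[:,0]-np.polyval(k,P[:,1])
print("wrist fence slope deg",np.degrees(np.arctan(k[0])),"x at y=0",k[1],"res",r.std(),len(P))
c=pickle.load(open("pics/t1.pkl","rb"))[0]; hsv=cv2.cvtColor(c["image"],cv2.COLOR_RGB2HSV).astype(int)
sc=240/760
dark=(hsv[...,2]<135)&(hsv[...,1]>150)
pts=[]
for u in range(int(80+390*sc),int(80+670*sc),4):
    i=np.where(dark[155:175,u])[0]
    if len(i): pts.append((u+.0,155+i[-1]+.5))
P=ray(c,pts,30,); k=np.polyfit(P[:,1],P[:,0],1); print("top fence edge",np.degrees(np.arctan(k[0])),k[1],(P[:,0]-np.polyval(k,P[:,1])).std())
pts=[]
for v in range(int(125+135*sc),int(125+205*sc),2):
    i=np.where(dark[v,185:205])[0]
    if len(i): pts.append((185+i[-1]+.5,v))
print(pts[:3]); P=ray(c,pts,42); print("end stop face top z42: y",np.median(P[:,1]),"z20:",np.median(ray(c,pts,20)[:,1]),"xs",P[:,0].min(),P[:,0].max())
b=np.array([(484,234),(632,247),(626,310),(478,294)])*sc+[80,125]
Q=ray(c,b,60);print("blank top",Q[:,:2].round(1).tolist(),Q.mean(0),np.linalg.norm(Q-np.roll(Q,-1,0),axis=1))
o=np.array([(340,300),(402,293),(404,328),(342,342)])*sc+[80,125];print("offcut",ray(c,o,45)[:,:2].round().tolist())
b=np.array([(338,100),(683,103),(681,354),(332,348)])*sc+[80,125];print("board",ray(c,b,20)[:,:2].round().tolist())
E
```

```text
wrist fence slope deg -2.4335094617165196 x at y=0 642.2201973085402 res 9.115355556477908 27
top fence edge 1.0554545127394754 645.6453134031257 0.9337894749163899
[(np.float64(196.5), 167), (np.float64(196.5), 169), (np.float64(196.5), 171)]
end stop face top z42: y 130.45735128557686 z20: 133.08292115503252 xs 568.9568932758066 635.7117967283614
blank top [[526.5, 7.5], [512.5, -142.2], [448.5, -135.3], [465.4, 13.5]] [488.22076523 -64.13938859  60.        ] [150.37569424  64.32779804 149.74667565  61.34560694]
offcut [[461.0, 155.0], [468.0, 92.0], [433.0, 89.0], [419.0, 152.0]]
board [[677.0, 164.0], [672.0, -201.0], [407.0, -193.0], [414.0, 166.0]]
```

Board yaw comes out at about −1° (top-view edges and the near edge agree), the fence face is near x≈646 and the end stop face near y≈130. I'll push the blank with both open fingers, first toward the fence and then along it to the stop.

```bash
python3 -m handwheel '[[[-5,-30,-5,0,0,-2.7,1],[-10,-50,-10,0,0,0,1],[-10,-50,-10,0,0,0,1],[-10,-55,-10,0,0,0,1],[-10,-55,-10,0,0,0,1],[-10,-55,-10,0,0,0,1],[-10,-55,-10,0,0,0,1],[-10,-45,-10,0,0,0,1]]]'
python3 -m handwheel '[[[-7,-28,-15,0,0,0,1],[0,0,-30,0,0,0,1],[0,0,-40,0,0,0,1],[0,0,-20,0,0,0,1],[0,0,-10,0,0,0,1],[0,0,0,0,0,0,1]]]'
```

```text
time_s: 9.18
eef_pos: [431.6, -37.3, 150.7]
ee_rot: [0.001, 0.009, 1.0, -0.0]
force: [1.0, 1.1, 0.4]
grip_width: 1.002
grip_force: 0.0
time_s: 9.93
eef_pos: [425.1, -63.5, 35.2]
ee_rot: [0.0, 0.009, 1.0, -0.0]
force: [0.2, 0.2, 0.1]
grip_width: 1.001
grip_force: 0.0
```

```bash
python3 -m handwheel '[[[10,0,-4,0,0,0,1],[10,0,0,0,0,0,1],[10,0,0,0,0,0,1],[12,0,0,0,0,0,1],[14,0,0,0,0,0,1],[14,0,0,0,0,0,1],[14,0,0,0,0,0,1],[14,0,0,0,0,0,1]]]'
python3 -m handwheel '[[[14,0,0,0,0,0,1],[10,0,0,0,0,0,1],[8,0,0,0,0,0,1],[5,0,0,0,0,0,1],[3,0,0,0,0,0,1],[0,0,0,0,0,0,1]]]'
```

```text
time_s: 10.92
eef_pos: [523.6, -63.3, 30.9]
ee_rot: [-0.0, 0.008, 1.0, 0.0]
force: [-2.9, -0.6, 3.5]
grip_width: 1.002
grip_force: 1.7
time_s: 11.68
eef_pos: [563.2, -63.5, 30.8]
ee_rot: [0.0, 0.009, 1.0, -0.0]
force: [1.6, 0.1, 0.6]
grip_width: 1.0
grip_force: 0.0
```

```bash
python3 -m handwheel '[[[3,0,0,0,0,0,1],[3,0,0,0,0,0,1],[2,0,0,0,0,0,1],[2,0,0,0,0,0,1],[1,0,0,0,0,0,1]]]'
python3 -m handwheel '[[[1,0,0,0,0,0,1],[1,0,0,0,0,0,1]]]'
python3 - <<'E'
from h import *
s=sense();c=capture("top");pickle.dump((c,s),open("pics/t2.pkl","wb"))
cv2.imwrite("pics/t2.png",cv2.resize(c["image"][140:260,170:310,::-1],(700,600),interpolation=cv2.INTER_CUBIC))
E
```

```text
time_s: 12.3
eef_pos: [573.9, -63.4, 30.8]
ee_rot: [-0.0, 0.009, 1.0, 0.0]
force: [-6.1, -1.0, 1.4]
grip_width: 1.003
grip_force: 2.9
time_s: 12.55
eef_pos: [573.9, -63.4, 30.8]
ee_rot: [-0.003, 0.008, 1.0, 0.0]
force: [-17.8, -0.9, 11.3]
grip_width: 1.002
grip_force: 9.2
```

View pics/t2.png

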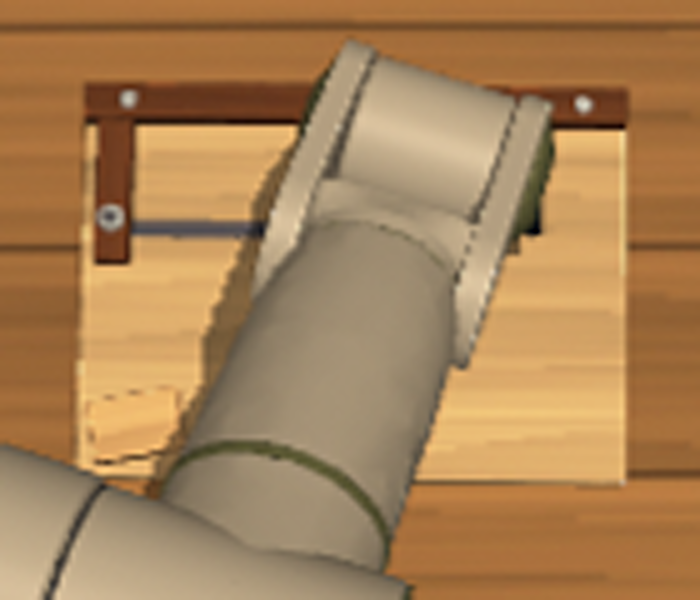

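The finger push stopped against the fence at TCP x=573.9 with 18 N, and the end stop is clear at (115,190) in the crop. Now I'll go round to the blank's −y end.

```bash
python3 -m handwheel '[[[-10,0,0,0,0,0,1],[-10,0,10,0,0,0,0.5],[0,0,35,0,0,-10,0],[0,0,40,0,0,-10,-0.53],[8,-15,0,0,0,-10,-0.53],[8,-20,0,0,0,-10,-0.53],[8,-20,0,0,0,-10,-0.53],[8,-20,0,0,0,-10,-0.53]]]'
python3 -m handwheel '[[[10,-20,0,0,0,-10,-0.53],[10,-12,0,0,0,-10,-0.53],[0,0,0,0,0,-10,-0.53],[0,0,-30,0,0,0,-0.53],[0,0,-30,0,0,0,-0.53],[0,0,-15,0,0,0,-0.53],[0,0,-5,0,0,0,-0.53],[0,0,0,0,0,0,-0.53]]]'
```

```text
time_s: 13.6
eef_pos: [588.0, -139.1, 116.6]
ee_rot: [0.001, 0.51, 0.86, 0.0]
force: [0.3, -0.7, 0.4]
grip_width: 0.24
grip_force: 0.0
time_s: 14.6
eef_pos: [608.3, -170.6, 36.6]
ee_rot: [0.001, 0.713, 0.701, 0.0]
force: [-0.1, -0.3, -0.6]
grip_width: 0.235
grip_force: 0.0
```

```bash
python3 -m handwheel '[[[0,10,0,0,0,0,-0.53],[0,10,0,0,0,0,-0.53],[0,10,0,0,0,0,-0.53],[0,12,0,0,0,0,-0.53],[0.5,14,0,0,0,0,-0.53],[0.5,14,0,0,0,0,-0.53],[0.5,14,0,0,0,0,-0.53],[0.5,14,0,0,0,0,-0.53]]]'
python3 -m handwheel '[[[0.5,12,0,0,0,0,-0.53],[0,8,0,0,0,0,-0.53],[0,5,0,0,0,0,-0.53],[0,3,0,0,0,0,-0.53],[0,0,0,0,0,0,-0.53]]]'
python3 - <<'E'
from h import *
s=sense();c=capture("wrist");pickle.dump((c,s),open("pics/w3.pkl","wb"))
cv2.imwrite("pics/w3.png",cv2.resize(c["image"][:,:,::-1],(640,480)))
E
```

```text
time_s: 15.6
eef_pos: [609.6, -71.8, 35.8]
ee_rot: [-0.0, 0.713, 0.701, -0.001]
force: [-3.6, -4.8, 3.7]
grip_width: 0.234
grip_force: 2.8
time_s: 16.23
eef_pos: [610.3, -43.9, 35.6]
ee_rot: [-0.0, 0.713, 0.701, 0.0]
force: [-0.0, -0.0, -0.3]
grip_width: 0.23
grip_force: 0.1
```

View pics/w3.png

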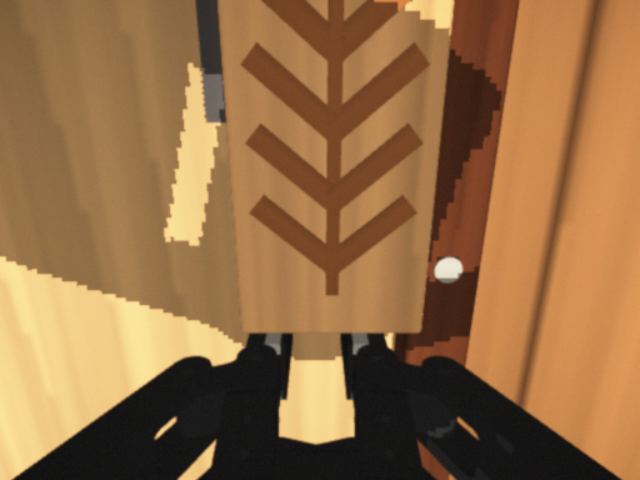

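The blank runs straight along the fence with its near end at row 331 against both fingers. I'll creep on to the end stop.

```bash
python3 -m handwheel '[[[0,3,0,0,0,0,-0.53],[0,3,0,0,0,0,-0.53],[0,3,0,0,0,0,-0.53],[0,2,0,0,0,0,-0.53],[0,1,0,0,0,0,-0.53]]]'
python3 -m handwheel '[[[0,1,0,0,0,0,-0.53],[0,1,0,0,0,0,-0.53]]]'
```

```text
time_s: 16.9
eef_pos: [610.4, -32.3, 35.8]
ee_rot: [-0.0, 0.713, 0.701, -0.0]
force: [-0.6, -1.1, -1.3]
grip_width: 0.236
grip_force: 0.4
time_s: 17.15
eef_pos: [610.5, -31.8, 35.9]
ee_rot: [0.001, 0.713, 0.701, -0.001]
force: [-1.5, -12.4, -0.2]
grip_width: 0.237
grip_force: 5.7
```

```bash
python3 -m handwheel '[[[0,1,0,0,0,0,-0.53],[0,0,0,0,0,0,-0.53],[0,-15,0,0,0,0,-0.53],[0,-10,35,0,0,0,-0.53],[-10,0,40,0,0,10,0],[-15,20,0,0,0,10,1],[-15,25,0,0,0,10,1],[-15,25,0,0,0,10,1]]]'
python3 -m handwheel '[[[-10,20,0,0,0,10,1],[-3,20,0,0,0,10,1],[0,0,0,0,0,10,1],[0,0,0,0,0,10,1],[0,0,-15,0,0,10,1],[0,0,-30,0,0,0,1],[0,0,-25,0,0,0,1],[0,0,-9,0,0,0,1]]]'
```

```text
time_s: 18.15
eef_pos: [554.9, 16.0, 110.9]
ee_rot: [-0.0, 0.428, 0.904, 0.0]
force: [-0.1, -0.6, 0.5]
grip_width: 0.998
grip_force: 0.0
time_s: 19.15
eef_pos: [541.9, 55.4, 30.7]
ee_rot: [-0.001, 0.009, 1.0, 0.0]
force: [0.1, 0.9, 0.3]
grip_width: 1.002
grip_force: 0.0
```

```bash
python3 -m handwheel '[[[10,0,0,0,0,0,1],[10,0,0,0,0,0,1],[6,0,0,0,0,0,1],[3,0,0,0,0,0,1],[2,0,0,0,0,0,1],[2,0,0,0,0,0,1],[1,0,0,0,0,0,1]]]'
python3 -m handwheel '[[[1,0,0,0,0,0,1],[1,0,0,0,0,0,1]]]'
```

```text
time_s: 20.02
eef_pos: [575.9, 55.6, 31.8]
ee_rot: [-0.001, 0.009, 1.0, -0.0]
force: [-6.2, -0.7, 4.6]
grip_width: 0.996
grip_force: 3.3
time_s: 20.27
eef_pos: [575.9, 55.6, 31.8]
ee_rot: [-0.004, 0.008, 1.0, -0.0]
force: [-18.8, -2.8, 15.8]
grip_width: 0.999
grip_force: 9.8
```

```bash
python3 -m handwheel '[[[-8,0,0,0,0,0,1],[-15,0,0,0,0,0,1],[-10,0,30,0,0,0,1],[-15,0,50,0,0,0,1],[-20,0,50,0,0,0,1],[-30,0,50,0,0,0,1],[-30,0,30,0,0,0,1],[0,0,0,0,0,0,1]]]'
python3 - <<'E'
from h import *
s=sense();c=capture("wrist");t=capture("top");pickle.dump((c,t,s),open("pics/w4.pkl","wb"))
print(s["eef_pos"])
a=cv2.resize(c["image"][:,:,::-1],(512,384)); b=cv2.resize(t["image"][140:260,100:260,::-1],(288,216)); 
a=cv2.resize(c["image"][:,:,::-1],(784,588));cv2.imwrite("pics/w4.png",a)
E
```

```text
time_s: 21.28
eef_pos: [450.1, 55.7, 244.0]
ee_rot: [0.003, 0.008, 1.0, -0.0]
force: [0.4, -0.8, -0.4]
grip_width: 0.999
grip_force: 0.0
[450.11754265  55.65608131 243.98771919]
```

View pics/w4.png

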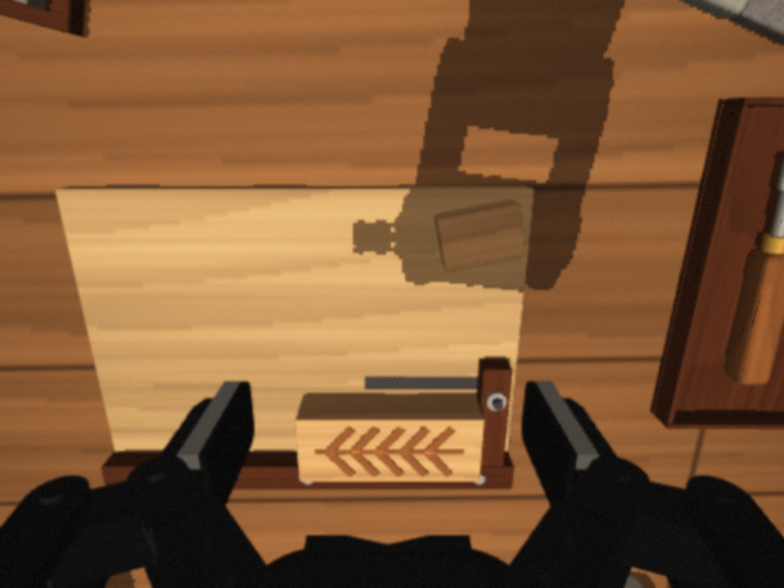

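The blank sits in the corner by eye, its end meeting the stop near (480,445) and its far side on the fence. One more light nudge at the −y end will confirm end contact by position and force.

```bash
python3 -m handwheel '[[[20,-15,-15,0,0,-10,0.5],[20,-15,-15,0,0,-10,0],[20,-15,-15,0,0,-10,-0.53],[20,-15,-15,0,0,-10,-0.53],[20,-15,-15,0,0,-10,-0.53],[20,-15,-15,0,0,-10,-0.53],[20,-15,-15,0,0,-10,-0.53],[20,-10,-15,0,0,-10,-0.53]]]'
python3 -m handwheel '[[[0,0,-25,0,0,-10,-0.53],[0,0,-30,0,0,0,-0.53],[0,0,-25,0,0,0,-0.53],[0,0,-8,0,0,0,-0.53],[0,12,0,0,0,0,-0.53],[0,8,0,0,0,0,-0.53],[0,3,0,0,0,0,-0.53],[0,0,0,0,0,0,-0.53]]]'
```

```text
time_s: 22.38
eef_pos: [610.9, -60.1, 119.0]
ee_rot: [-0.001, 0.652, 0.758, -0.001]
force: [-0.7, -0.2, 0.6]
grip_width: 0.235
grip_force: 0.0
time_s: 23.38
eef_pos: [610.6, -36.2, 34.3]
ee_rot: [0.0, 0.713, 0.701, 0.0]
force: [-0.0, -0.7, -0.1]
grip_width: 0.229
grip_force: 0.0
```

```bash
python3 -m handwheel '[[[0,2,0,0,0,0,-0.53],[0,1,0,0,0,0,-0.53],[0,1,0,0,0,0,-0.53],[0,0,0,0,0,0,-0.53]]]'; python3 -m handwheel '[[[0,1,0,0,0,0,-0.53],[0,0.5,0,0,0,0,-0.53]]]'
```

```text
time_s: 23.88
eef_pos: [610.4, -32.4, 33.8]
ee_rot: [0.0, 0.713, 0.701, 0.0]
force: [1.0, -0.1, -0.2]
grip_width: 0.233
grip_force: 0.0
time_s: 24.12
eef_pos: [610.4, -31.8, 33.8]
ee_rot: [0.001, 0.713, 0.701, -0.0]
force: [-1.0, -7.2, -0.1]
grip_width: 0.237
grip_force: 3.6
```

It stopped at the same position (−31.8), so the blank is against the stop. I'll retreat and check the pose.

```bash
python3 -m handwheel '[[[0,-15,0,0,0,0,-0.53],[0,-25,10,0,0,0,-0.53],[0,-10,45,0,0,0,-0.53],[-20,-40,50,0,0,0,-0.53],[-40,-50,50,0,0,0,-0.53],[-40,-50,20,0,0,0,-0.53],[-40,-50,0,0,0,0,-0.53],[0,0,0,0,0,0,-0.53]]]'
python3 - <<'E'
from h import *
c=capture("top");pickle.dump(c,open("pics/t3.pkl","wb"))
cv2.imwrite("pics/t3.png",cv2.resize(c["image"][140:260,95:255,::-1],(800,600),interpolation=cv2.INTER_CUBIC))
E
```

```text
time_s: 25.12
eef_pos: [482.5, -255.4, 192.9]
ee_rot: [0.0, 0.715, 0.699, -0.0]
force: [-0.5, 0.8, 0.3]
grip_width: 0.239
grip_force: 0.0
```

View pics/t3.png

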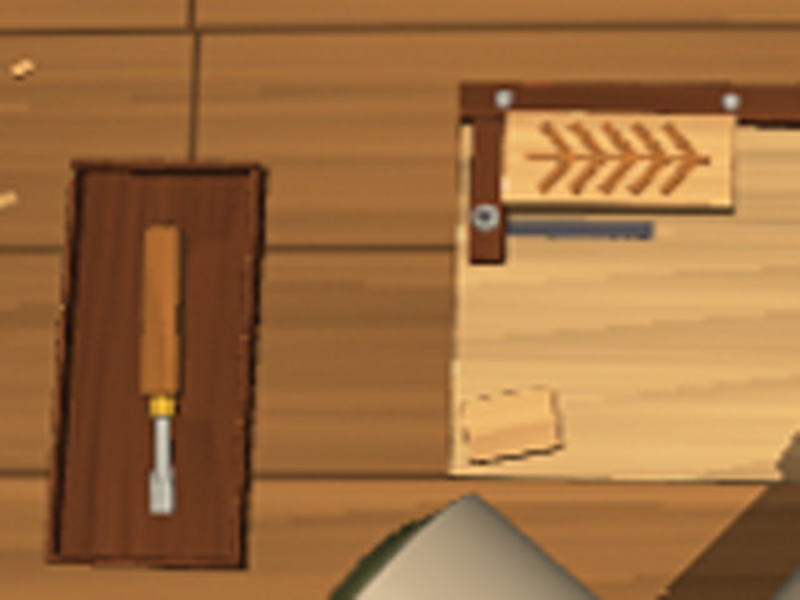

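The top view shows the blank at (620,160) flush against the fence and end stop. The gouge lies flat in the tray at (160,370), and the offcut is unmoved at (512,425). I'm handing in.

```bash
python3 -c "
from rig import *
print(finish_job())"
```

```text
the job is handed in; nothing more can be done
None
```

The gouge lies flat in the tray, the blank sits snug against the fence and end stop and is released, and the job is handed in at about 25 s; no verdict came back.

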